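# Unstack the dishes onto their warming rests

## Task

Take the stack on the black carrier apart from the top down, one piece at a time: lower the little tapered cup upright into the tapered warming well until it rests on the floor of the well without pressing it in, then lay the small, the medium and the large lidded dish, in that order, each flat inside the rim of the warming rest made for its size (narrowest rim for the small dish, widest for the large). Keep every piece upright, set it down gently instead of dropping it, leave what is already placed where it is, and do not shift or upset the amber bottle standing among the rests.

Things in the scene. Friction and masses are not known exactly. Their poses are not given: they have to be found in the camera images.
- dish_large: large round culture dish with its lid clipped on (one rigid piece), pale grey-blue plastic with a dark line round its lid, 64 mm across, 20 mm high (the lowest 6 mm are 3 mm narrower), flat top and bottom; the bottom one of the stack, on a plain black carrier plate (fixed, 96 mm square, 8 mm thick). Origin: centre of its underside, z up. About 50 g.
- dish_medium: medium round culture dish with its lid clipped on (one rigid piece), pale grey-blue plastic with a dark line round its lid, 52 mm across, 20 mm high (the lowest 6 mm are 3 mm narrower), flat top and bottom; the middle dish of the stack, on the large dish. Origin: centre of its underside, z up. About 35 g.
- dish_small: small round culture dish with its lid clipped on (one rigid piece), pale grey-blue plastic with a dark line round its lid, 40 mm across, 20 mm high (the lowest 6 mm are 3 mm narrower), flat top and bottom; the top dish of the stack, on the medium dish, with the cup on its lid. Origin: centre of its underside, z up. About 22 g.
- cup: small open tapered sample cup, white plastic, 33 mm across at the rim, 27 mm at the foot, 50 mm high, wall 2 mm; stands upright on top of the stack, on the small dish. Origin: centre of its underside, z up. About 20 g.
- rest_large: warming rest for the large dish: a fixed dark steel plate 96 mm square, 8 mm thick, with a round aluminium rim on it (80 mm inside, 88 mm outside, 3 mm high, so its top is 11 mm above the bench); the dish lies flat on the plate inside the rim (8 mm of play all round). Of the three rests this has the widest rim. Origin: centre of its underside, on the bench, z up.
- rest_medium: warming rest for the medium dish: a fixed dark steel plate 96 mm square, 8 mm thick, with a round aluminium rim on it (68 mm inside, 76 mm outside, 3 mm high, so its top is 11 mm above the bench); the dish lies flat on the plate inside the rim (8 mm of play all round). Of the three rests this has the middle-sized rim. Origin: centre of its underside, on the bench, z up.
- rest_small: warming rest for the small dish: a fixed dark steel plate 96 mm square, 8 mm thick, with a round aluminium rim on it (56 mm inside, 64 mm outside, 3 mm high, so its top is 11 mm above the bench); the dish lies flat on the plate inside the rim (8 mm of play all round). Of the three rests this has the narrowest rim. Origin: centre of its underside, on the bench, z up.
- cup_well: warming well for the cup: a fixed dark steel plate 96 mm square, 8 mm thick, with a tapered aluminium collar standing on it (53 mm outside at the mouth, about 43 mm inside at the mouth and about 31 mm at its floor). Its floor lies 12 mm and its mouth 34 mm above the bench, so the cup sinks 22 mm into it, rests on the floor and stands 28 mm out. Origin: centre of its underside, on the bench, z up.
- media_bottle: bystander: a loose amber glass bottle with a white cap, 36 mm across, 85 mm high, standing upright among the rests, about 90 g. Origin: centre of its underside, z up.

How it is judged (in metres and radians):
On the way, in this order (a step that is already met when the one before it is completed fails the run):
1. the cup stands in its well, let go (horizontal distance between cup and cup_well below 0.006 m and z of cup in the frame of cup_well between 0.0095 and 0.0145 m and angle between cup's own z axis and vertical below 0.12 rad and contact force between cup and the fingers below 0.05 N and linear speed of cup below 0.02 m/s), for 0.2 s.
2. the small dish lies in the rest with the narrowest rim, let go (horizontal distance between dish_small and rest_small below 0.01 m and z of dish_small in the frame of rest_small between 0.0055 and 0.0105 m and angle between dish_small's own z axis and vertical below 0.05 rad and contact force between dish_small and the fingers below 0.05 N and linear speed of dish_small below 0.02 m/s), for 0.2 s.
3. the medium dish lies in the rest with the middle-sized rim, let go (horizontal distance between dish_medium and rest_medium below 0.01 m and z of dish_medium in the frame of rest_medium between 0.0055 and 0.0105 m and angle between dish_medium's own z axis and vertical below 0.05 rad and contact force between dish_medium and the fingers below 0.05 N and linear speed of dish_medium below 0.02 m/s), for 0.2 s.
4. the large dish lies in the rest with the widest rim, let go (horizontal distance between dish_large and rest_large below 0.01 m and z of dish_large in the frame of rest_large between 0.0055 and 0.0105 m and angle between dish_large's own z axis and vertical below 0.05 rad and contact force between dish_large and the fingers below 0.05 N and linear speed of dish_large below 0.02 m/s), for 0.2 s.
At the end, for the whole second after the job is handed in: The cup stands on the floor of the well (within 6 mm of its middle, within 2.5 mm of seated height, within 0.12 rad of upright); each dish lies flat inside the rim of its own rest (within 10 mm of the middle, 2.5 mm in height, 0.05 rad of level); all are let go and at rest (all of step 1 and all of step 2 and all of step 3 and all of step 4); the robot touches nothing.
It fails at once if the cup is pressed into the well with more than 25 N (contact force between cup and cup_well above 25 N).
It fails at once if a piece is dropped (falls freely faster than 0.6 m/s, about 2 cm) ((contact force between cup and the fingers below 0.01 N and linear speed of cup above 0.6 m/s) or (contact force between dish_small and the fingers below 0.01 N and linear speed of dish_small above 0.6 m/s) or (contact force between dish_medium and the fingers below 0.01 N and linear speed of dish_medium above 0.6 m/s) or (contact force between dish_large and the fingers below 0.01 N and linear speed of dish_large above 0.6 m/s)).
It fails at once if a piece is tipped by more than 0.6 rad (angle between any of cup, dish_small, dish_medium, dish_large's own z axis and vertical above 0.6 rad).
It fails at once if the amber bottle is shifted by more than 20 mm or tipped by more than 0.3 rad (distance of media_bottle from where it was at the start of the episode above 0.02 m or angle between media_bottle's own z axis and vertical above 0.3 rad).
It also fails if it takes over 104 s, if anything falls off the work surface, if the arm or the gripper's body presses on something with over 40 N, if the wrist force passes 120 N, or if a joint passes its speed limit or range.

## Robot

A 6-joint arm with a two-finger parallel gripper is mounted at the origin on the work surface. World frame = base frame: x ahead of the robot, y to its left, z up, the work surface at z = 0. Lengths are in mm, angles in rad, forces in N, time in s.
With the tool pointing down it reaches from about 400 to 825 mm from the base axis. Payload 7 kg.
Tool frame: the origin (TCP) lies between the finger pads; the fingertips stand manip.tips_ahead ahead of it and the grasp point (between the pads) lies 2 mm behind it (manip.tips_ahead is the distance from the TCP to the fingertips, in mm); z points along the fingers, y is the direction in which the jaws open and shut (so a half turn about z gives the same grasp; the last joint's range is limited). The gripper opens to 85 mm and grips with 20 to 120 N. Pads are 22 mm wide; open, the fingers measure 114 mm over their backs; the gripper's body (76 mm by 85 mm) begins 54 mm behind the grasp point. The pads swing forward as they close: fully open they stand 13 mm farther back than shut.
Start: joints at [-0.848, 0.359, 0.012, 0, -1.224, -0.288], TCP at [284.301, -612.183, 248.302] pointing down, gripper open.
Joint ranges: [-3.07, 3.07], [-1.43, 2.12], [-1.02, 1.25], [-3.03, 1.67], [-3.05, -0], [-3.03, 3.03]. Speed limits (rad/s): [2.39, 2.39, 3.01, 3.14, 3.14, 3.14].

## Interface

Orientations are given as [roll, pitch, yaw] about the fixed x, y, z axes, in that order (R = Rz(yaw) Ry(pitch) Rx(roll)).
In Python, from bench import manip gives the robot as it stands.
- The arm moves only by the tool carry_out, never from a script. Its argument "targets" is text: rows parted by semicolons, each of 7 numbers parted by spaces: the turn, a rotation vector about the world's x, y, z in degrees, then the shift along the world's x, y, z in mm, then the gripper command: -1 is shut, 1 is fully open, values between are in proportion. A call has exactly 8 rows; each row shifts and turns the pose as measured when the row begins; what a row does not reach is not made up. A row lasts 1/12 s, in which the tool goes at most 41.7 mm and 7.16 degrees, less where a joint would pass 70% of its speed; a pose out of reach is approached as far as the arm can. A call with a gripper value outside its range is refused whole. The fingers move at their own pace and stop on an object; "force" is the grip in N (left out, the last holds). Time passes only in rows, so rows that do not move let the fingers close, or fill a call up. It gives the time, the measured TCP pose, the force and the opening at its end, in the units of the state.
- manip.sense(): the state, without advancing time (a new reading comes with each control period).
- manip.snapshot(name): name is "scene" or "top" or "wrist"; returns a dict with "frame" (420x560x3 uint8, blue, green, red), "intrinsics" (3x3 intrinsics, pixels), "world_to_cam" (4x4, takes a point from world to camera coordinates). Camera axes: x right, y up, looking along -z (the intrinsics and any distortion apply to the point x, -y, -z); pixel columns grow to the right and rows downward; lengths in mm; the calibration is good to about 2 mm. A picture is of the moment at which its call begins. There is no depth.
- manip.finish_job(): hands the job in, once; it reports no verdict.
The state is a dict: "clock": time; "joints": joint angles; "dq": joint speeds; "joint_efforts": joint torques, N m; "tool_pos": TCP position; "tcp_rot": TCP orientation; "wrist_force": force on the tool from outside, world axes, zero at the start; "moment": the same for the moment, N m; "gripper_width": opening from 0.0 (shut) to 1.0 (fully open).
Only numpy, scipy, OpenCV 4.12 (cv2) and the standard library are available. Lean on these libraries where they do the work, as an engineer would, in place of code of your own. Each camera call takes 0.05 s, during which the arm holds its last target. There are 200 camera calls.

## Working session

There is one attempt and no reset: what is moved stays moved. The work goes in short steps, Python scripts to look and compute and a tool call to move; the robot and the scene stay as the last step left them, time stands still between calls to the robot, and variables do not carry over. Pictures are saved under pics/ and viewed, about 12 in all and at most 16, crops included, and the job is handed in when it is done.

Besides the shell and the picture viewer there is one more tool, called after "Request:" as name(argument=value, ...) on one line, values as JSON. carry_out: Moves the arm, as the interface text tells. Its arguments: {"type":"object","properties":{"targets":{"type":"string"},"force":{"type":"number"}},"required":["targets"]}

```bash
mkdir -p pics; ls; python3 - <<'E'
from bench import manip
import cv2
print(manip.sense(), manip.tips_ahead)
for n in("scene","top"):
    s=manip.snapshot(n); cv2.imwrite(f"pics/{n}0.png",s["frame"]); print(s["intrinsics"],s["world_to_cam"])
E
```

```text
pics
{'clock': 0.0, 'joints': array([-8.47897338e-01,  3.59347790e-01,  1.10523576e-02, -3.84164651e-04,
       -1.22404273e+00, -2.88120691e-01]), 'dq': array([-0.00052014, -0.00011339, -0.00031106, -0.00012107, -0.00018819,
        0.00143036]), 'joint_efforts': array([-3.39422091e-03, -5.83324814e+01,  2.93419594e+01,  6.93663016e+00,
       -6.05996451e-03,  4.86256215e-05]), 'tool_pos': array([ 284.13223107, -611.79427957,  247.37995376]), 'tcp_rot': array([ 3.14001174e+00, -9.19079664e-05, -2.70694512e+00]), 'wrist_force': array([0.39391558, 0.36253089, 0.90536133]), 'moment': array([ 0.03011476,  0.05064772, -0.0306043 ]), 'gripper_width': 1.0006918780633727} 17.0
[[531.5207616    0.         274.20224078]
 [  0.         531.5207616  209.39110583]
 [  0.           0.           1.        ]] [[-8.55665050e-01  5.17078448e-01 -2.16148219e-02  4.73778477e+02]
 [-3.39431704e-01 -5.29186562e-01  7.77655258e-01  1.07943989e+02]
 [ 3.90670500e-01  6.72749181e-01  6.28319265e-01 -1.33237083e+03]
 [ 0.00000000e+00  0.00000000e+00  0.00000000e+00  1.00000000e+00]]
[[399.05837972   0.         283.25355929]
 [  0.         399.05837972 205.13882598]
 [  0.           0.           1.        ]] [[-1.58072263e-02 -9.99609731e-01  2.30329733e-02 -4.69408684e-01]
 [ 9.94383653e-01 -1.33052743e-02  1.04995814e-01 -5.54889215e+02]
 [-1.04648378e-01  2.45633047e-02  9.94205895e-01 -9.81946470e+02]
 [ 0.00000000e+00  0.00000000e+00  0.00000000e+00  1.00000000e+00]]
```

View pics/scene0.png

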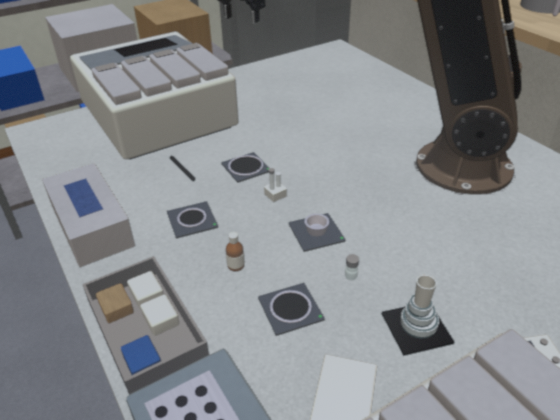

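View pics/top0.png

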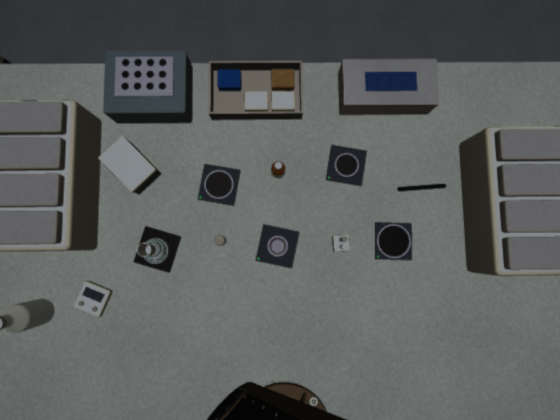

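```bash
cat > h.py <<'E'
from bench import manip
import cv2, numpy as np
def ray(s,uv,z):
    """world point at height z for pixel uv"""
    K,T=s["intrinsics"],s["world_to_cam"]; R,t=T[:3,:3],T[:3,3]
    d=np.linalg.inv(K)@[uv[0],uv[1],1]; d=R.T@(d*[1,-1,-1]); c=-R.T@t
    return c+d*(z-c[2])/d[2]
def proj(s,p):
    K,T=s["intrinsics"],s["world_to_cam"]; q=(T[:3,:3]@np.asarray(p,float)+T[:3,3])*[1,-1,-1]
    q=K@q; return q[:2]/q[2]
def crop(s,x0,y0,x1,y1,k,name):
    im=cv2.resize(s["frame"][y0:y1,x0:x1],None,fx=k,fy=k,interpolation=cv2.INTER_CUBIC); cv2.imwrite("pics/"+name,im)
def circ(s,im,c,z,r,col=(0,0,255),off=(0,0),k=1):
    a=np.linspace(0,2*np.pi,60); P=np.array([(proj(s,[c[0]+r*np.cos(t),c[1]+r*np.sin(t),z])-off+.5)*k-.5 for t in a])
    cv2.polylines(im,[np.round(P*8).astype(int)],True,col,1,cv2.LINE_AA,3)
E
python3 - <<'E'
from h import *
s=manip.snapshot("top")
crop(s,125,135,425,275,2.6,"top_c.png")
s2=manip.snapshot("scene"); crop(s2,160,140,460,360,2.6,"scene_c.png")
for n,p,z in [("stackbase",(158,250),8),("A",(218,185),8),("B",(346,165),8),("C",(394,241),8),("well",(277,246),34),("bottle",(278,169),85)]:
    print(n,ray(s,p,z).round(1))
E
```

```text
stackbase [446.8 310.8   8. ]
A [611.8 159.2   8. ]
B [ 660.8 -175.5    8. ]
C [ 460.2 -293.3    8. ]
well [452.1   8.8  34. ]
bottle [636.9   4.1  85. ]
```

View pics/top_c.png

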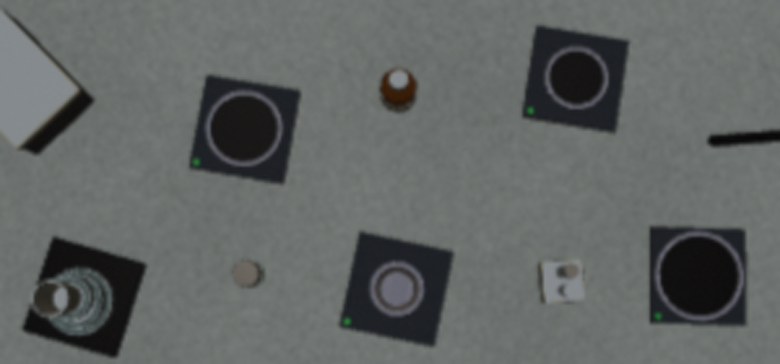

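View pics/scene_c.png

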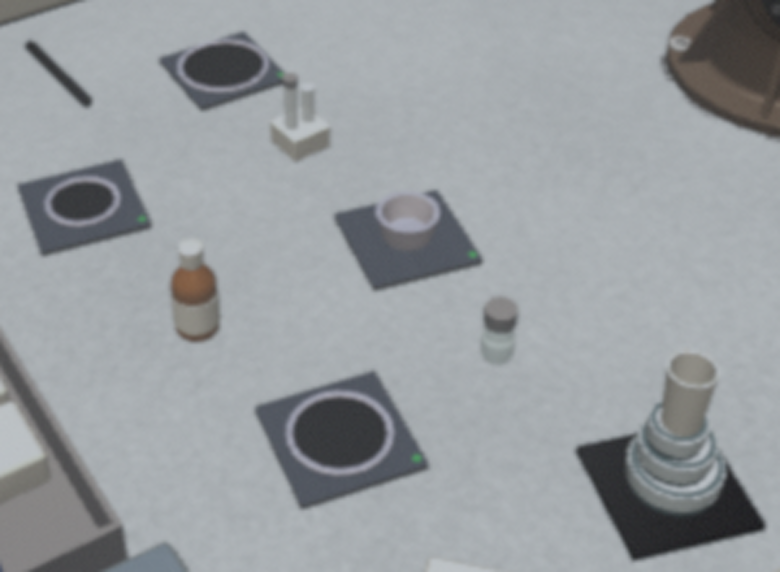

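Request:
carry_out(targets="0 0 0 19 36 2 1;0 0 0 19 36 2 1;0 0 0 19 36 2 1;0 0 0 19 36 2 1;0 0 0 19 36 2 1;0 0 0 19 36 2 1;0 0 0 19 36 2 1;0 0 0 19 36 2 1")

```text
clock: 0.87
tool_pos: [433.3, -319.8, 259.3]
tcp_rot: [3.135, -0.004, -2.719]
wrist_force: [0.4, -1.2, -0.4]
gripper_width: 0.999
```

Request:
carry_out(targets="0 0 0 19 36 0 1;0 0 0 19 36 0 1;0 0 0 -2 40 0 1;0 0 0 -2 40 0 1;0 0 0 -2 40 0 1;0 0 0 -2 40 0 1;0 0 0 -2 40 0 1;0 0 0 -2 40 0 1")

```text
clock: 1.53
tool_pos: [460.3, 4.0, 259.6]
tcp_rot: [3.136, -0.002, -2.719]
wrist_force: [1.3, -0.4, 0.2]
gripper_width: 1.0
```

Request:
carry_out(targets="0 0 0 -2 40 0 1;0 0 0 -2 40 0 1;0 0 0 -2 40 0 1;0 0 0 -2 40 0 1;0 0 0 -2 40 0 1;0 0 0 -2 30 0 1;0 0 0 0 0 0 1;0 0 0 0 0 0 1")

```text
clock: 2.2
tool_pos: [443.1, 250.9, 260.8]
tcp_rot: [3.134, 0.003, -2.71]
wrist_force: [-0.4, -0.8, 0.2]
gripper_width: 0.998
```

```bash
python3 - <<'E'
from h import *
x=manip.sense(); print(x["clock"],x["tool_pos"],x["tcp_rot"],x["joints"])
s=manip.snapshot("wrist"); print(s["intrinsics"],s["world_to_cam"]); cv2.imwrite("pics/w1.png",s["frame"])
s=manip.snapshot("scene"); 
for z in(0,8,28,48,68,118): print(z,proj(s,[447,311,z]))
E
```

```text
2.2 [443.13345567 250.90045106 260.75498232] [ 3.13441126e+00  2.65290713e-03 -2.71045438e+00] [ 0.89741685  0.07320228 -0.32728017 -0.00568437 -1.16472152 -2.03483461]
[[326.50937608   0.         281.22321071]
 [  0.         326.50937608 205.55344203]
 [  0.           0.           1.        ]] [[-4.18152450e-01  9.08345262e-01  7.57718738e-03 -4.51278208e+01]
 [-8.67869987e-01 -3.97028894e-01 -2.98613031e-01  5.27119239e+02]
 [-2.68235369e-01 -1.31441784e-01  9.54344196e-01 -2.38710774e+02]
 [ 0.00000000e+00  0.00000000e+00  0.00000000e+00  1.00000000e+00]]
0 [415.47598247 326.14941255]
8 [416.13122055 323.26668076]
28 [417.8002731  315.92365388]
48 [419.5150028  308.37966959]
68 [421.27731073 300.626364  ]
118 [425.90469739 280.26809271]
```

View pics/w1.png

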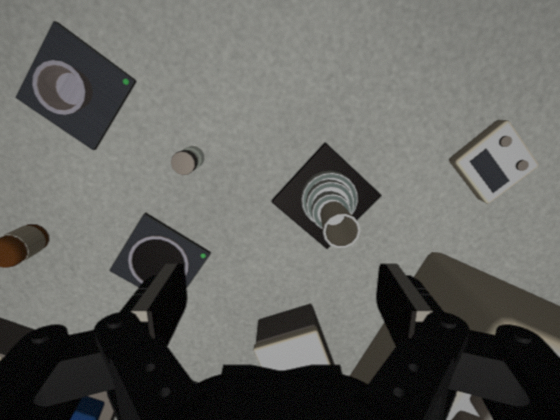

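```bash
python3 - <<'E'
from h import *
s=manip.snapshot("wrist"); crop(s,255,130,395,260,5,"w1c.png")
print("wrist cup",ray(s,(341,231),118),"well",ray(s,(60,87),34),"med",ray(s,(158,262),11), "cam",-s["world_to_cam"][:3,:3].T@s["world_to_cam"][:3,3])
t=manip.snapshot("top"); c=manip.snapshot("scene")
f=lambda s,x,y,ox,oy,z: ray(s,((x+.5)/2.6-.5+ox,(y+.5)/2.6-.5+oy),z).round(1)
for n,p,q,z in [("cup",None,(690,370),118),("med",(244,128),(340,432),11),("small",(576,77),(82,201),11),("large",(699,275),(222,66),11),("well",(397,288),(407,214),34),("carrier",(85,297),(668,494),8),("cap",(398,79),(190,248),85)]:
    print(n,p and f(t,*p,125,135,z),f(c,*q,160,140,z))
E
```

```text
wrist cup [449.64410699 312.18577286 118.        ] well [452.32697831  10.75506498  34.        ] med [613.05471116 158.2521989   11.        ] cam [374.81077961 217.68491367 385.60551139]
cup None [450.9 313.1 118. ]
med [614.1 157.4  11. ] [615.4 160.4  11. ]
small [ 662.  -175.6   11. ] [ 664.2 -173.9   11. ]
large [ 461.6 -291.3   11. ] [ 464.6 -288.7   11. ]
well [453.4   7.8  34. ] [456.   11.9  34. ]
carrier [449.5 312.4   8. ] [456.1 322.    8. ]
cap [646.5   4.5  85. ] [648.4   6.3  85. ]
```

View pics/w1c.png

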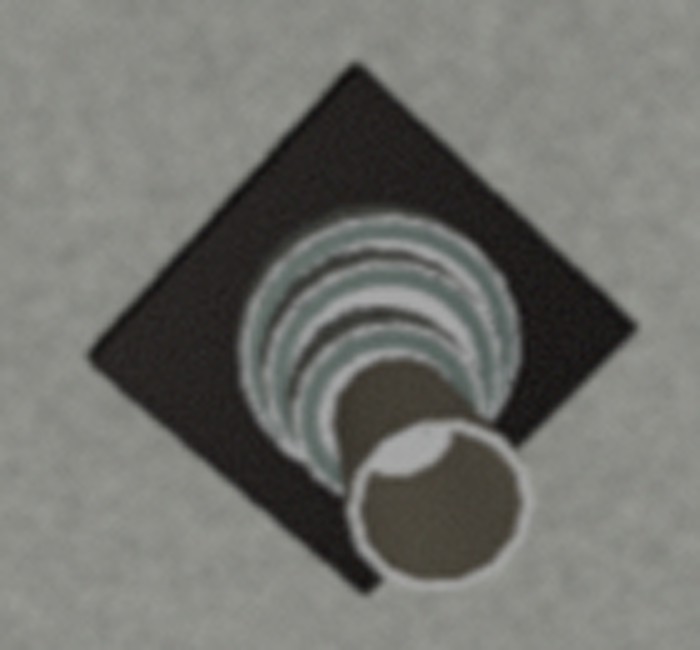

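Request:
carry_out(targets="0 0 0 3.5 30 0 1;0 0 0 3.5 30 0 1;0 0 0 0 0 0 1;0 0 0 0 0 -40 1;0 0 0 0 0 -40 1;0 0 0 0 0 -15 1;0 0 0 0 0 0 1;0 0 0 0 0 0 1")

```text
clock: 3.12
tool_pos: [454.7, 302.7, 167.3]
tcp_rot: [3.131, 0.011, -2.727]
wrist_force: [0.1, 0.6, -0.0]
gripper_width: 0.998
```

Request:
carry_out(targets="-0.8 0.3 0 -4 9.5 0 1;0 0 0 0 0 0 1;0 0 0 0 0 -25 1;0 0 0 0 0 -25 1;0 0 0 0 0 0 1;0 0 0 0 0 0 1;0 0 0 0 0 0 1;0 0 0 0 0 0 1")

```text
clock: 3.78
tool_pos: [456.3, 316.6, 129.4]
tcp_rot: [3.137, 0.016, -2.728]
wrist_force: [0.4, -0.2, -0.5]
gripper_width: 1.002
```

```bash
cat >> h.py <<'E'
from scipy.spatial.transform import Rotation as Rot
def tilt():
    x=manip.sense(); z=Rot.from_euler("xyz",x["tcp_rot"]).as_matrix()[:,2]
    print("t",round(x["clock"],2),"tcp",x["tool_pos"].round(1),"tilt fix deg",np.degrees([-z[1],z[0]]).round(2),"yaw",x["tcp_rot"][2].round(3),"F",x["wrist_force"].round(1),"w",round(x["gripper_width"],3),"q",x["joints"].round(2))
E
python3 - <<'E'
from h import *
tilt()
s=manip.snapshot("scene"); crop(s,370,200,480,360,4,"s2.png")
w=manip.snapshot("wrist")["frame"][130:420]
cv2.imwrite("pics/w2.png",np.hstack([cv2.resize(cv2.imread("pics/s2.png"),None,fx=.75,fy=.75)[:435], cv2.copyMakeBorder(cv2.resize(w,None,fx=.8,fy=.8),0,435-232,0,0,cv2.BORDER_CONSTANT)]))
E
```

```text
t 3.78 tcp [456.3 316.6 129.4] tilt fix deg [-0.63  0.73] yaw -2.728 F [ 0.4 -0.2 -0.5] w 1.002 q [ 0.96  0.26 -0.43  0.01 -0.87 -2.12]
```

View pics/w2.png

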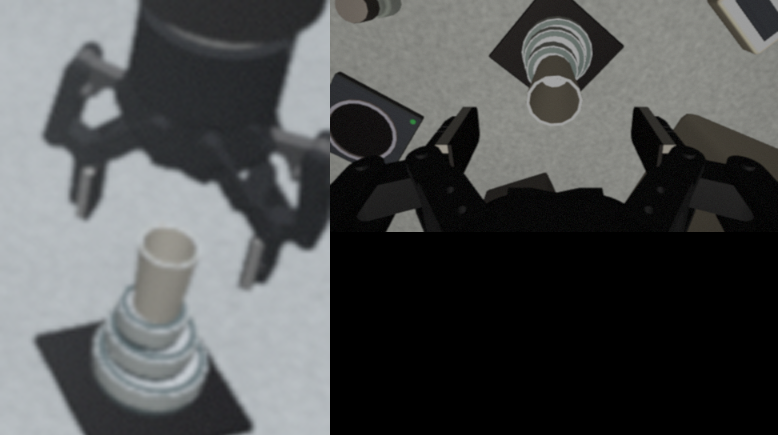

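```bash
python3 - <<'E'
from h import *
s=manip.snapshot("scene"); x=manip.sense(); R=Rot.from_euler("xyz",x["tcp_rot"]).as_matrix(); p=x["tool_pos"]
for d in(-15,-5,0,4,10,17): print(d,[proj(s,p+R@[0,y,d]).round(1) for y in(-43,0,43)])
w=manip.snapshot("wrist")
print("cup wrist",ray(w,((553-330)/.8,100/.8+130),118))
for d in(-5,4,10,17): print(d,[proj(w,p+R@[0,y,d]).round(1) for y in(-43,0,43)])
E
```

```text
-15 [array([401.7, 262.8]), array([426.7, 273.3]), array([452.8, 284.3])]
-5 [array([400.9, 267.2]), array([425.7, 277.7]), array([451.6, 288.7])]
0 [array([400.6, 269.4]), array([425.2, 279.9]), array([451. , 290.9])]
4 [array([400.2, 271.1]), array([424.8, 281.6]), array([450.5, 292.7])]
10 [array([399.8, 273.7]), array([424.2, 284.2]), array([449.8, 295.3])]
17 [array([399.2, 276.6]), array([423.5, 287.2]), array([449. , 298.3])]
cup wrist [447.65775038 312.24319703 118.        ]
-5 [array([177.3, 292.3]), array([279.8, 292.3]), array([382.3, 292.3])]
4 [array([183.4, 281.2]), array([279.9, 281.2]), array([376.3, 281.2])]
10 [array([187.1, 274.5]), array([279.9, 274.5]), array([372.7, 274.5])]
17 [array([191.1, 267.3]), array([280. , 267.3]), array([368.8, 267.3])]
```

Request:
carry_out(targets="-0.6 0.7 0 -6.5 -4 0 1;0 0 0 0 0 0 1;0 0 0 0 0 -8 1;0 0 0 0 0 -8 1;0 0 0 0 0 0 1;0 0 0 0 0 0 1;0 0 0 0 0 0 1;0 0 0 0 0 0 1")

```text
clock: 4.65
tool_pos: [448.4, 311.5, 110.9]
tcp_rot: [-3.141, -0.002, -2.728]
wrist_force: [0.4, -0.2, -0.1]
gripper_width: 1.001
```

Request:
carry_out(targets="0 0 0 0 0 0 -1;0 0 0 0 0 0 -1;0 0 0 0 0 0 -1;0 0 0 0 0 0 -1;0 0 0 0 0 0 -1;0 0 0 0 0 0 -1;0 0 0 0 0 0 -1;0 0 0 0 0 0 -1", force=25)

```text
clock: 5.32
tool_pos: [448.8, 312.0, 111.6]
tcp_rot: [3.141, -0.001, -2.728]
wrist_force: [1.0, 0.3, -1.6]
gripper_width: 0.372
```

Request:
carry_out(targets="0 0 0 0 0 0 -1;0 0 0 0 0 0 -1;0 0 0 0 0 5 -1;0 0 0 0 0 15 -1;0 0 0 0 0 20 -1;0 0 0 0 0 20 -1;0 0 0 0 0 0 -1;0 0 0 0 0 0 -1")

```text
clock: 5.98
tool_pos: [448.1, 310.8, 174.5]
tcp_rot: [-3.14, -0.004, -2.728]
wrist_force: [-0.3, -0.0, -1.3]
gripper_width: 0.373
```

```bash
python3 - <<'E'
from h import *
tilt()
s=manip.snapshot("scene"); crop(s,370,200,480,360,4,"a.png")
w=manip.snapshot("wrist")["frame"][130:420]
b=cv2.imread("pics/a.png")[:600]
a=cv2.resize(b,None,fx=.75,fy=.75)
w=cv2.resize(w,None,fx=.8,fy=.8); w=cv2.copyMakeBorder(w,0,a.shape[0]-w.shape[0],0,0,cv2.BORDER_CONSTANT)
cv2.imwrite("pics/w3.png",np.hstack([a,w]))
E
```

```text
t 5.98 tcp [448.1 310.8 174.5] tilt fix deg [ 0.16 -0.16] yaw -2.728 F [-0.3 -0.  -1.3] w 0.373 q [ 0.97  0.21 -0.38 -0.   -0.99 -2.12]
```

View pics/w3.png

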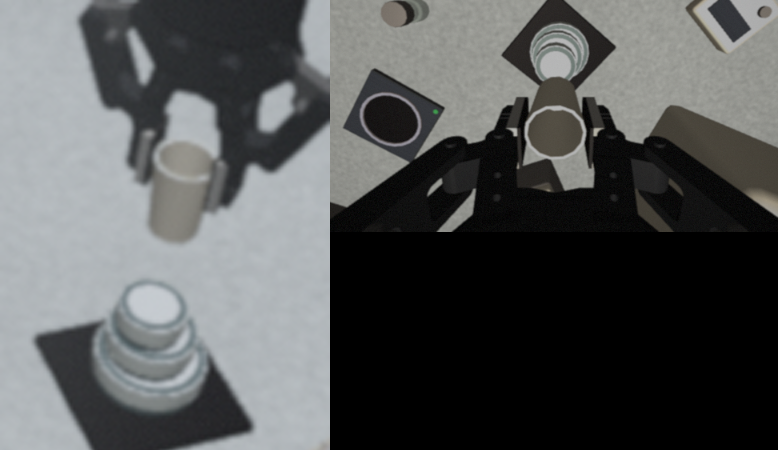

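```bash
python3 - <<'E'
from h import *
w=manip.snapshot("wrist")
print(ray(w,(282.5,295),181),"small dish",ray(w,(281,211),68))
E
```

```text
[447.76160305 311.87075956 181.        ] small dish [448.21062914 311.13303617  68.        ]
```

Request:
carry_out(targets="0 0 0 1 -30 0 -1;0 0 0 1 -40 0 -1;0 0 0 1 -40 0 -1;0 0 0 1 -40 0 -1;0 0 0 1 -40 0 -1;0 0 0 1 -40 0 -1;0 0 0 1 -30 0 -1;0 0 0 0 -20 0 -1")

```text
clock: 6.8
tool_pos: [450.3, 22.7, 167.2]
tcp_rot: [-3.137, -0.014, -2.72]
wrist_force: [1.1, 0.6, -0.5]
gripper_width: 0.372
```

Request:
carry_out(targets="0 0 0 0 0 0 -1;0 0 0 0 0 0 -1;0 0 0 0 0 -20 -1;0 0 0 0 0 -20 -1;0 0 0 0 0 0 -1;0 0 0 0 0 0 -1;0 0 0 0 0 0 -1;0 0 0 0 0 0 -1")

```text
clock: 7.47
tool_pos: [449.2, 20.4, 125.2]
tcp_rot: [-3.137, -0.018, -2.723]
wrist_force: [-0.2, -0.0, 0.5]
gripper_width: 0.373
```

```bash
python3 - <<'E'
from h import *
tilt()
w=manip.snapshot("wrist"); p=manip.sense()["tool_pos"]; 
a=cv2.resize(w["frame"][60:420,130:430],None,fx=1.3,fy=1.3)
s=manip.snapshot("scene"); b=cv2.resize(s["frame"][170:270,270:370],None,fx=3,fy=3,interpolation=cv2.INTER_CUBIC); b=cv2.copyMakeBorder(b,0,a.shape[0]-300,0,0,cv2.BORDER_CONSTANT)
cv2.imwrite("pics/w4.png",np.hstack([a,b]))
for z in(34,): print("well est",proj(w,[454,10,z]),proj(s,[454,10,z]))
E
```

```text
t 7.47 tcp [449.2  20.4 125.2] tilt fix deg [ 0.68 -0.83] yaw -2.723 F [-0.2 -0.   0.5] w 0.373 q [ 0.49  0.12 -0.63  0.   -0.84 -1.65]
well est [264.55320781 219.25669119] [316.53011478 221.18711926]
```

View pics/w4.png

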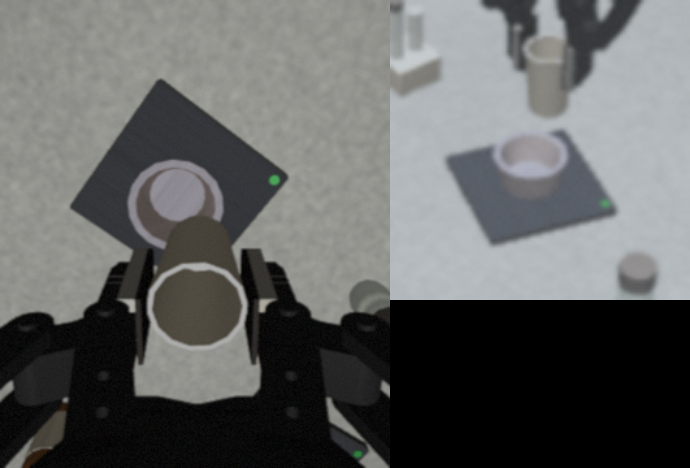

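Request:
carry_out(targets="0.7 -0.8 0 4 -10.5 0 -1;0 0 0 0 0 0 -1;0 0 0 0 0 -15 -1;0 0 0 0 0 -15 -1;0 0 0 0 0 0 -1;0 0 0 0 0 0 -1;0 0 0 0 0 0 -1;0 0 0 0 0 0 -1")

```text
clock: 8.23
tool_pos: [456.7, 12.1, 100.2]
tcp_rot: [-3.141, 0.01, -2.722]
wrist_force: [-0.1, 0.2, -0.8]
gripper_width: 0.374
```

```bash
python3 -c "
from h import *
tilt()"
```

```text
t 8.23 tcp [456.7  12.1 100.2] tilt fix deg [-0.21  0.5 ] yaw -2.722 F [-0.1  0.2 -0.8] w 0.374 q [ 0.46  0.15 -0.66  0.   -0.75 -1.61]
```

Request:
carry_out(targets="-0.2 0.5 0 -3.5 -2.5 0 -1;0 0 0 0 0 0 -1;0 0 0 0 0 0 -1;0 0 0 0 0 -10 -1;0 0 0 0 0 -10 -1;0 0 0 0 0 0 -1;0 0 0 0 0 0 -1;0 0 0 0 0 0 -1")

```text
clock: 8.9
tool_pos: [454.8, 10.2, 83.4]
tcp_rot: [-3.141, 0.005, -2.722]
wrist_force: [-0.3, 0.1, -0.1]
gripper_width: 0.376
```

```bash
python3 -c "
from h import *
tilt()"
```

```text
t 8.9 tcp [454.8  10.2  83.4] tilt fix deg [-0.1   0.25] yaw -2.722 F [-0.3  0.1 -0.1] w 0.376 q [ 0.46  0.18 -0.68  0.   -0.71 -1.61]
```

Request:
carry_out(targets="0 0.2 0 -1.8 0 0 -1;0 0 0 0 0 0 -1;0 0 0 0 0 -8 -1;0 0 0 0 0 -8 -1;0 0 0 0 0 -4 -1;0 0 0 0 0 0 -1;0 0 0 0 0 0 -1;0 0 0 0 0 0 -1")

```text
clock: 9.57
tool_pos: [453.2, 10.4, 62.3]
tcp_rot: [3.14, 0.003, -2.721]
wrist_force: [0.3, -0.3, -0.5]
gripper_width: 0.373
```

```bash
python3 - <<'E'
from h import *
tilt()
w=manip.snapshot("wrist")
cv2.imwrite("pics/w5.png",cv2.resize(w["frame"][180:340,200:360],None,fx=4,fy=4,interpolation=cv2.INTER_CUBIC)[:600])
E
```

```text
t 9.57 tcp [453.2  10.4  62.3] tilt fix deg [-0.13  0.11] yaw -2.721 F [ 0.3 -0.3 -0.5] w 0.373 q [ 0.46  0.21 -0.7  -0.   -0.65 -1.61]
```

View pics/w5.png

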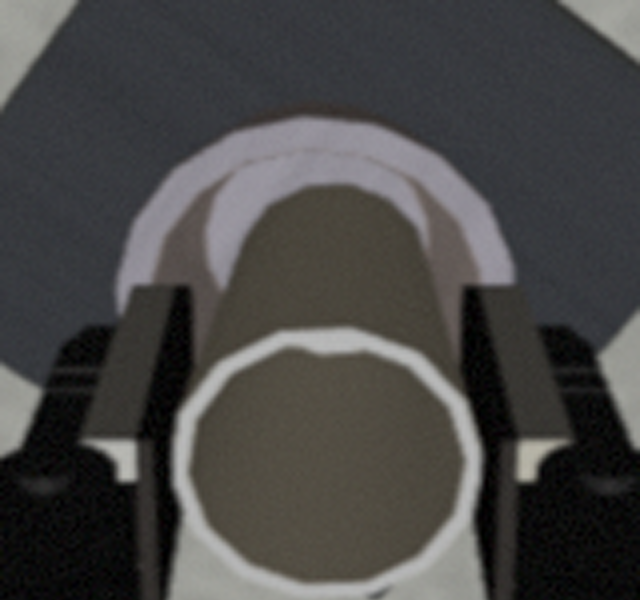

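```bash
python3 - <<'E'
from h import *
w=manip.snapshot("wrist"); a=np.linspace(0,6.28,200)
def ext(c,z,r):
    P=np.array([proj(w,[c[0]+r*np.cos(t),c[1]+r*np.sin(t),z]) for t in a]); P=(P-[200,180]+.5)*4-.5; return P[:,0].min().round(),P[:,0].max().round(),P[:,1].min().round(),P[:,1].max().round()
print("well seen 115 515 top 118:",ext([453,10],34,26.5),ext([453.8,8.4],34,26.5),ext([453,8],34,26.5))
print("rim seen 174 482, 327 598",ext([453.2,10.4],12+6.7+50,16.5))
E
```

```text
well seen 115 515 top 118: (np.float64(114.0), np.float64(525.0), np.float64(110.0), np.float64(483.0)) (np.float64(100.0), np.float64(511.0), np.float64(110.0), np.float64(484.0)) (np.float64(99.0), np.float64(511.0), np.float64(103.0), np.float64(478.0))
rim seen 174 482, 327 598 (np.float64(162.0), np.float64(480.0), np.float64(313.0), np.float64(591.0))
```

Request:
carry_out(targets="0 0 0 0.7 -1.6 0 -1;0 0 0 0 0 0 -1;0 0 0 0 0 -2 -1;0 0 0 0 0 0 -1;0 0 0 0 0 -2 -1;0 0 0 0 0 0 -1;0 0 0 0 0 0 -1;0 0 0 0 0 0 -1")

```text
clock: 10.33
tool_pos: [454.7, 8.9, 58.8]
tcp_rot: [3.14, 0.005, -2.721]
wrist_force: [-0.0, 0.0, -0.3]
gripper_width: 0.379
```

Request:
carry_out(targets="0 0 0 -0.7 0 0 -1;0 0 0 0 0 0 -1;0 0 0 0 0 -1.5 -1;0 0 0 0 0 0 -1;0 0 0 0 0 -1 -1;0 0 0 0 0 0 -1;0 0 0 0 0 0 -1;0 0 0 0 0 0 -1")

```text
clock: 11.0
tool_pos: [453.9, 8.9, 56.0]
tcp_rot: [3.14, 0.005, -2.721]
wrist_force: [0.5, 0.0, -0.5]
gripper_width: 0.37
```

Request:
carry_out(targets="0 0 0 0 0 -0.5 -1;0 0 0 0 0 0 -1;0 0 0 0 0 0 0;0 0 0 0 0 0 0.7;0 0 0 0 0 0 0.7;0 0 0 0 0 0 0.7;0 0 0 0 0 0 0.7;0 0 0 0 0 0 0.7")

```text
clock: 11.67
tool_pos: [454.1, 9.0, 55.7]
tcp_rot: [3.14, 0.005, -2.721]
wrist_force: [-0.3, 0.4, 0.4]
gripper_width: 0.851
```

Request:
carry_out(targets="0 0 0 0 0 20 1;0 0 0 0 0 40 1;0 0 0 0 0 40 1;0 0 0 0 0 20 1;0 0 0 0 0 0 1;0 0 0 0 0 0 1;0 0 0 0 0 0 1;0 0 0 0 0 0 1")

```text
clock: 12.33
tool_pos: [451.6, 7.8, 179.9]
tcp_rot: [3.14, 0.001, -2.722]
wrist_force: [-0.1, -0.7, -0.9]
gripper_width: 1.002
```

```bash
python3 - <<'E'
from h import *
tilt()
w=manip.snapshot("wrist"); s=manip.snapshot("scene")
def im(s,x0,y0,x1,y1,k):
    a=cv2.resize(s["frame"][y0:y1,x0:x1],None,fx=k,fy=k,interpolation=cv2.INTER_CUBIC)
    for c in((453.9,8.9),):
        circ(s,a,c,62,16.5,(0,0,255),(x0,y0),k); circ(s,a,c,34,26.5,(0,255,0),(x0,y0),k)
    return a
a=im(w,200,130,360,290,2.5); b=im(s,270,170,370,270,4)
cv2.imwrite("pics/w6.png",np.hstack([a,b]))
E
```

```text
t 12.33 tcp [451.6   7.8 179.9] tilt fix deg [-0.09  0.04] yaw -2.722 F [-0.1 -0.7 -0.9] w 1.002 q [ 0.45  0.05 -0.56 -0.   -0.97 -1.61]
```

View pics/w6.png

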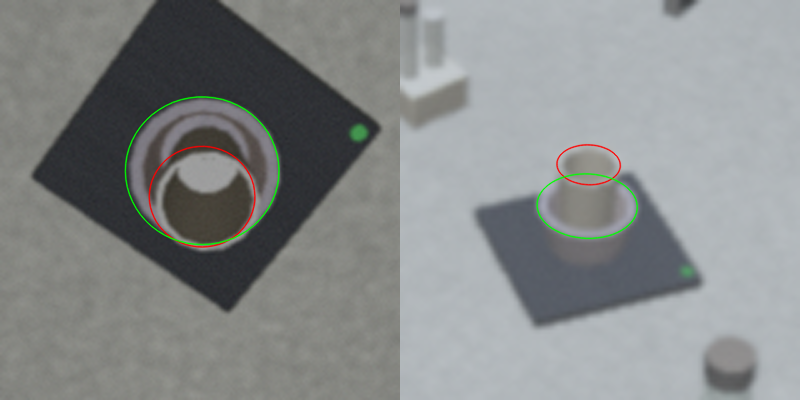

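Request:
carry_out(targets="0 0 0 0 30 0 1;0 0 0 0 40 0 1;0 0 0 0 40 0 1;0 0 0 0 40 0 1;0 0 0 0 40 0 1;0 0 0 0 40 0 1;0 0 0 0 40 0 1;0 0 0 0 20 0 1")

```text
clock: 13.1
tool_pos: [445.8, 303.6, 171.3]
tcp_rot: [-3.138, -0.014, -2.732]
wrist_force: [0.4, -0.5, 0.5]
gripper_width: 1.002
```

Request:
carry_out(targets="0 0 0 0 0 0 1;0 0 0 0 0 0 1;0 0 0 0 0 -20 1;0 0 0 0 0 -30 1;0 0 0 0 0 -20 1;0 0 0 0 0 0 1;0 0 0 0 0 0 1;0 0 0 0 0 0 1")

```text
clock: 13.77
tool_pos: [444.0, 303.7, 93.4]
tcp_rot: [-3.132, -0.024, -2.728]
wrist_force: [-0.2, -0.6, 0.3]
gripper_width: 1.006
```

```bash
python3 - <<'E'
from h import *
tilt()
w=manip.snapshot("wrist"); t=manip.snapshot("scene")
def im(s,x0,y0,x1,y1,k):
    a=cv2.resize(s["frame"][y0:y1,x0:x1],None,fx=k,fy=k,interpolation=cv2.INTER_CUBIC)
    for r,z,c in((20,68,(0,0,255)),(26,48,(0,255,0)),(32,28,(255,0,0))): circ(s,a,(449,312),z,r,c,(x0,y0),k)
    return a
a=im(w,200,160,360,320,3); b=im(t,380,260,460,360,4)
b=cv2.copyMakeBorder(b,0,a.shape[0]-b.shape[0],0,0,cv2.BORDER_CONSTANT)
cv2.imwrite("pics/w7.png",np.hstack([a,b]))
E
```

```text
t 13.77 tcp [444.  303.7  93.4] tilt fix deg [ 1.07 -1.02] yaw -2.728 F [-0.2 -0.6  0.3] w 1.006 q [ 0.96  0.3  -0.47 -0.01 -0.83 -2.12]
```

View pics/w7.png

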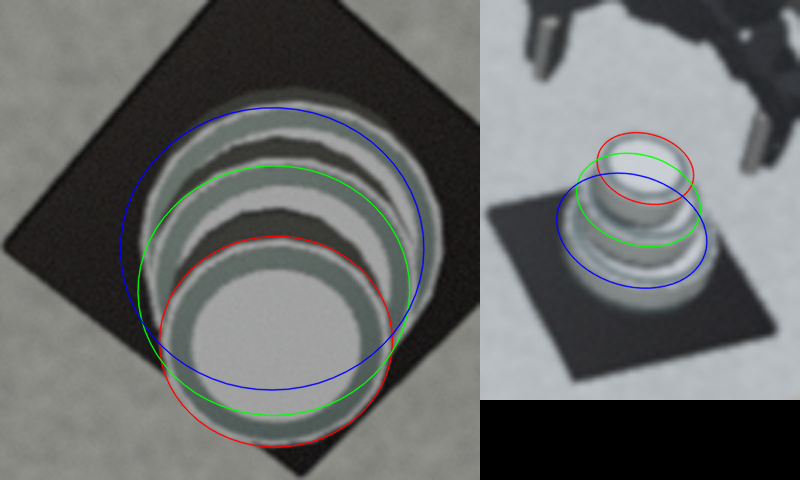

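Request:
carry_out(targets="1 -1 0 4 7.5 0 1;0 0 0 0 0 0 1;0 0 0 0 0 0 1;0 0 0 0 0 0 1;0 0 0 0 0 0 1;0 0 0 0 0 0 1;0 0 0 0 0 0 1;0 0 0 0 0 0 1")

```text
clock: 14.53
tool_pos: [450.4, 313.2, 100.1]
tcp_rot: [3.138, 0.008, -2.728]
wrist_force: [-0.5, -1.1, -0.6]
gripper_width: 1.002
```

```bash
python3 -c "
from h import *
tilt()"
```

```text
t 14.53 tcp [450.4 313.2 100.1] tilt fix deg [-0.38  0.33] yaw -2.728 F [-0.5 -1.1 -0.6] w 1.002 q [ 0.97  0.29 -0.46  0.   -0.8  -2.12]
```

Request:
carry_out(targets="-0.4 0.3 0 -1 -1 0 1;0 0 0 0 0 0 1;0 0 0 0 0 -14 1;0 0 0 0 0 -13 1;0 0 0 0 0 0 1;0 0 0 0 0 0 1;0 0 0 0 0 0 1;0 0 0 0 0 0 1")

```text
clock: 15.2
tool_pos: [449.7, 312.5, 73.4]
tcp_rot: [-3.14, -0.0, -2.727]
wrist_force: [-0.7, 0.6, -0.6]
gripper_width: 0.999
```

Request:
carry_out(targets="0 0 0 -0.5 0 -4.5 1;0 0 0 0 0 0 1;0 0 0 0 0 0 -1;0 0 0 0 0 0 -1;0 0 0 0 0 0 -1;0 0 0 0 0 0 -1;0 0 0 0 0 0 -1;0 0 0 0 0 0 -1", force=30)

```text
clock: 15.87
tool_pos: [449.9, 313.4, 70.7]
tcp_rot: [3.141, 0.003, -2.727]
wrist_force: [-0.2, -0.4, -1.4]
gripper_width: 0.443
```

Request:
carry_out(targets="0 0 0 0 0 0 -1;0 0 0 0 0 3 -1;0 0 0 0 0 10 -1;0 0 0 0 0 30 -1;0 0 0 0 0 30 -1;0 0 0 0 0 20 -1;0 0 0 0 0 0 -1;0 0 0 0 0 0 -1")

```text
clock: 16.53
tool_pos: [449.0, 311.9, 170.3]
tcp_rot: [-3.14, 0.001, -2.727]
wrist_force: [-0.1, -0.4, -1.6]
gripper_width: 0.439
```

```bash
python3 - <<'E'
from h import *
tilt()
w=manip.snapshot("wrist"); s=manip.snapshot("scene"); p=manip.sense()["tool_pos"]; zt=68+p[2]-70.2
def im(s,x0,y0,x1,y1,k):
    a=cv2.resize(s["frame"][y0:y1,x0:x1],None,fx=k,fy=k,interpolation=cv2.INTER_CUBIC)
    circ(s,a,p,zt,20,(0,0,255),(x0,y0),k)
    circ(s,a,(447.2,312),48,26,(0,255,0),(x0,y0),k)
    circ(s,a,(446.5,315.5),28,32,(255,0,0),(x0,y0),k)
    return a
a=im(w,200,130,360,330,2.5); b=im(s,370,220,470,345,4)
cv2.imwrite("pics/w8.png",np.hstack([a,b]))
E
```

```text
t 16.53 tcp [449.  311.9 170.3] tilt fix deg [0.06 0.07] yaw -2.727 F [-0.1 -0.4 -1.6] w 0.439 q [ 0.97  0.21 -0.38  0.   -0.97 -2.12]
```

View pics/w8.png

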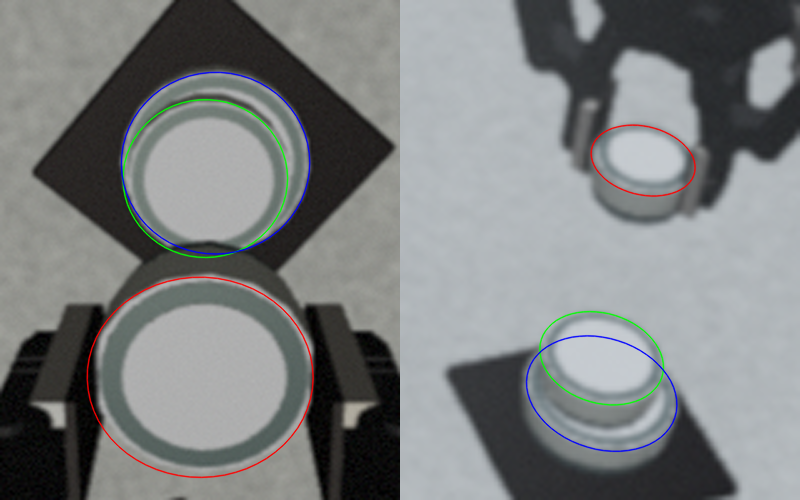

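Request:
carry_out(targets="0 0 0 8 -18 0 -1;0 0 0 15 -35 0 -1;0 0 0 15 -35 0 -1;0 0 0 15 -35 0 -1;0 0 0 15 -35 0 -1;0 0 0 15 -35 0 -1;0 0 0 15 -35 0 -1;0 0 0 15 -35 0 -1")

```text
clock: 17.3
tool_pos: [559.2, 42.2, 161.9]
tcp_rot: [-3.139, -0.012, -2.715]
wrist_force: [0.1, 0.9, -0.4]
gripper_width: 0.441
```

Request:
carry_out(targets="0 0 0 15 -35 0 -1;0 0 0 15 -35 0 -1;0 0 0 15 -35 0 -1;0 0 0 15 -35 0 -1;0 0 0 15 -30 0 -1;0 0 0 8 -18 0 -1;0 0 0 0 0 0 -1;0 0 0 0 0 0 -1")

```text
clock: 17.97
tool_pos: [640.5, -164.7, 149.0]
tcp_rot: [3.138, -0.031, -2.723]
wrist_force: [-1.0, 0.8, -1.1]
gripper_width: 0.444
```

```bash
python3 -c "
from h import *
tilt()"
```

```text
t 17.97 tcp [ 640.5 -164.7  149. ] tilt fix deg [ 0.54 -1.69] yaw -2.723 F [-1.   0.8 -1.1] w 0.444 q [ 0.05  0.42 -0.13  0.01 -1.05 -1.2 ]
```

Request:
carry_out(targets="0.5 -1.7 0 20 -9 0 -1;0 0 0 0 0 0 -1;0 0 0 0 0 0 -1;0 0 0 0 0 -20 -1;0 0 0 0 0 -30 -1;0 0 0 0 0 -20 -1;0 0 0 0 0 0 -1;0 0 0 0 0 0 -1")

```text
clock: 18.63
tool_pos: [656.8, -167.8, 73.7]
tcp_rot: [3.139, -0.006, -2.719]
wrist_force: [-0.2, 0.0, 1.8]
gripper_width: 0.44
```

```bash
python3 -c "
from h import *
tilt()"
```

```text
t 18.63 tcp [ 656.8 -167.8   73.7] tilt fix deg [-0.   -0.36] yaw -2.719 F [-0.2  0.   1.8] w 0.44 q [ 0.04  0.51 -0.18 -0.   -0.89 -1.18]
```

Request:
carry_out(targets="0 -0.4 0 6 -7 0 -1;0 0 0 0 0 0 -1;0 0 0 0 0 0 -1;0 0 0 0 0 -10 -1;0 0 0 0 0 -15 -1;0 0 0 0 0 -8 -1;0 0 0 0 0 0 -1;0 0 0 0 0 0 -1")

```text
clock: 19.3
tool_pos: [666.7, -174.5, 45.7]
tcp_rot: [-3.137, 0.009, -2.717]
wrist_force: [0.1, 0.0, -0.7]
gripper_width: 0.442
```

```bash
python3 -c "
from h import *
tilt()"
```

```text
t 19.3 tcp [ 666.7 -174.5   45.7] tilt fix deg [0.04 0.61] yaw -2.717 F [ 0.1  0.  -0.7] w 0.442 q [ 0.03  0.55 -0.19  0.   -0.83 -1.17]
```

Request:
carry_out(targets="0 0.6 0 -3.5 -0.5 0 -1;0 0 0 0 0 0 -1;0 0 0 0 0 -5 -1;0 0 0 0 0 -5 -1;0 0 0 0 0 0 -1;0 0 0 0 0 0 -1;0 0 0 0 0 0 -1;0 0 0 0 0 0 -1")

```text
clock: 19.97
tool_pos: [663.7, -175.2, 36.4]
tcp_rot: [-3.14, 0.001, -2.717]
wrist_force: [-0.3, 0.7, -0.3]
gripper_width: 0.437
```

```bash
python3 - <<'E'
from h import *
tilt()
w=manip.snapshot("wrist"); s=manip.snapshot("scene"); p=manip.sense()["tool_pos"]
def im(s,x0,y0,x1,y1,k):
    a=cv2.resize(s["frame"][y0:y1,x0:x1],None,fx=k,fy=k,interpolation=cv2.INTER_CUBIC)
    circ(s,a,p,p[2]-2.2,20,(0,0,255),(x0,y0),k)
    circ(s,a,(663,-175),11,32,(0,255,0),(x0,y0),k)
    return a
a=im(w,200,160,360,360,2.5); b=im(s,145,170,245,270,4)
b=cv2.copyMakeBorder(b,0,a.shape[0]-b.shape[0],0,0,cv2.BORDER_CONSTANT)
cv2.imwrite("pics/w9.png",np.hstack([a,b]))
E
```

```text
t 19.97 tcp [ 663.7 -175.2   36.4] tilt fix deg [0.05 0.06] yaw -2.717 F [-0.3  0.7 -0.3] w 0.437 q [ 0.03  0.56 -0.19  0.   -0.82 -1.17]
```

View pics/w9.png

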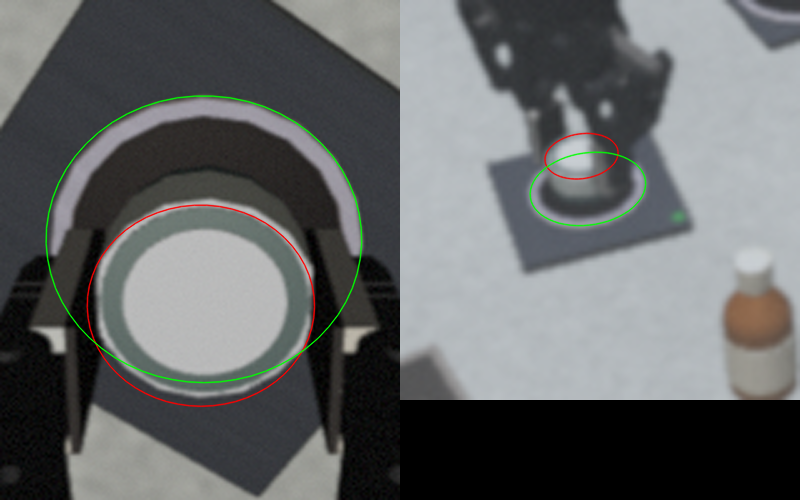

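Request:
carry_out(targets="0 0 0 0 0 -3 -1;0 0 0 0 0 0 -1;0 0 0 0 0 -2 -1;0 0 0 0 0 0 -1;0 0 0 0 0 0 -1;0 0 0 0 0 0 -1;0 0 0 0 0 0 -1;0 0 0 0 0 0 -1")

```text
clock: 20.73
tool_pos: [663.8, -175.2, 31.1]
tcp_rot: [-3.14, 0.001, -2.717]
wrist_force: [-0.4, 0.1, 0.3]
gripper_width: 0.444
```

Request:
carry_out(targets="0 0 0 0 0 -0.8 -1;0 0 0 0 0 0 -1;0 0 0 0 0 0 -1;0 0 0 0 0 0 -1;0 0 0 0 0 0 0.2;0 0 0 0 0 0 0.6;0 0 0 0 0 0 0.8;0 0 0 0 0 0 0.8")

```text
clock: 21.4
tool_pos: [664.2, -175.3, 30.7]
tcp_rot: [-3.14, 0.002, -2.717]
wrist_force: [0.6, -1.1, 0.3]
gripper_width: 0.902
```

Request:
carry_out(targets="0 0 0 0 0 0 1;0 0 0 0 0 10 1;0 0 0 0 0 30 1;0 0 0 0 0 40 1;0 0 0 0 0 40 1;0 0 0 0 0 20 1;0 0 0 0 0 0 1;0 0 0 0 0 0 1")

```text
clock: 22.07
tool_pos: [661.3, -175.6, 179.4]
tcp_rot: [-3.14, -0.001, -2.717]
wrist_force: [0.3, -0.5, -0.8]
gripper_width: 0.998
```

```bash
python3 - <<'E'
from h import *
tilt()
w=manip.snapshot("wrist"); s=manip.snapshot("scene")
def im(s,x0,y0,x1,y1,k):
    a=cv2.resize(s["frame"][y0:y1,x0:x1],None,fx=k,fy=k,interpolation=cv2.INTER_CUBIC)
    circ(s,a,(663.5,-175),28,20,(0,0,255),(x0,y0),k)
    return a
cv2.imwrite("pics/small_done.png",np.hstack([im(w,200,130,360,330,2),im(s,145,170,245,270,4)]))
# numeric check: bright lid blob in wrist picture
g=cv2.cvtColor(w["frame"],cv2.COLOR_BGR2GRAY); u=proj(w,(663.5,-175,28)); m=(g>130).astype(np.uint8)
n,l,st,c=cv2.connectedComponentsWithStats(m); 
for i in range(1,n):
    if st[i,4]>300: print(st[i],c[i].round(1),ray(w,c[i],28).round(1))
print(u)
E
```

```text
t 22.07 tcp [ 661.3 -175.6  179.4] tilt fix deg [ 0.11 -0.04] yaw -2.717 F [ 0.3 -0.5 -0.8] w 0.998 q [ 0.03  0.42 -0.06  0.   -1.09 -1.17]
[     0      0    560    369 101440] [292.4 179.3] [ 644.7 -171.9   28. ]
[133  12  53  33 482] [155.8  27.1] [ 580.6 -316.1   28. ]
[264 181  34  32 849] [280.5 196.6] [ 663.1 -174.9   28. ]
[280.2646988  196.93250283]
```

Request:
carry_out(targets="0 0 0 -8 18 0 1;0 0 0 -16 35 0 1;0 0 0 -16 35 0 1;0 0 0 -16 35 0 1;0 0 0 -16 35 0 1;0 0 0 -16 35 0 1;0 0 0 -16 35 0 1;0 0 0 -16 35 0 1")

```text
clock: 22.83
tool_pos: [530.0, 88.2, 163.6]
tcp_rot: [3.139, -0.025, -2.729]
wrist_force: [0.8, 1.6, -0.1]
gripper_width: 1.003
```

Request:
carry_out(targets="0 0 0 -16 35 0 1;0 0 0 -16 35 0 1;0 0 0 -16 35 0 1;0 0 0 -16 35 0 1;0 0 0 -16 35 0 1;0 0 0 -12 24 0 1;0 0 0 0 0 0 1;0 0 0 0 0 0 1")

```text
clock: 23.5
tool_pos: [422.9, 297.5, 152.9]
tcp_rot: [-3.138, -0.044, -2.723]
wrist_force: [-0.8, 0.1, -0.5]
gripper_width: 1.002
```

```bash
python3 -c "
from h import *
tilt()"
```

```text
t 23.5 tcp [422.9 297.5 152.9] tilt fix deg [ 1.19 -2.21] yaw -2.723 F [-0.8  0.1 -0.5] w 1.002 q [ 0.98  0.21 -0.42 -0.02 -0.98 -2.12]
```

Align over the medium dish and measure its lid by image code.

Request:
carry_out(targets="1.2 -2.2 0 21 13 0 1;0 0 0 0 0 0 1;0 0 0 0 0 0 1;0 0 0 0 0 -20 1;0 0 0 0 0 -20 1;0 0 0 0 0 0 1;0 0 0 0 0 0 1;0 0 0 0 0 0 1")

```text
clock: 24.17
tool_pos: [443.0, 303.8, 107.4]
tcp_rot: [-3.136, -0.01, -2.727]
wrist_force: [0.2, 0.3, -0.7]
gripper_width: 1.002
```

```bash
cat >> h.py <<'E'
def lid(xy,z):
    w=manip.snapshot("wrist"); g=cv2.cvtColor(w["frame"],cv2.COLOR_BGR2GRAY)
    u=proj(w,(*xy,z)); v=g[int(u[1]),int(u[0])]
    n,l,st,c=cv2.connectedComponentsWithStats((cv2.absdiff(g,np.full_like(g,v))<18).astype(np.uint8))
    i=l[int(u[1]),int(u[0])]; print("lid",st[i],ray(w,c[i],z).round(1),"grey",v)
E
python3 -c "
from h import *
tilt(); lid((447.2,312.5),48)"
```

```text
t 24.17 tcp [443.  303.8 107.4] tilt fix deg [ 0.51 -0.43] yaw -2.727 F [ 0.2  0.3 -0.7] w 1.002 q [ 0.97  0.28 -0.47 -0.   -0.84 -2.12]
lid [ 259  215   67   61 3155] [446.2 312.8  48. ] grey 158
```

Request:
carry_out(targets="0.5 -0.4 0 3.5 8 0 1;0 0 0 0 0 0 1;0 0 0 0 0 0 1;0 0 0 0 0 -20 1;0 0 0 0 0 -20 1;0 0 0 0 0 0 1;0 0 0 0 0 0 1;0 0 0 0 0 0 1")

```text
clock: 24.88
tool_pos: [449.8, 316.1, 73.4]
tcp_rot: [3.136, 0.011, -2.726]
wrist_force: [-0.7, -0.1, 0.5]
gripper_width: 0.999
```

```bash
python3 -c "
from h import *
tilt(); lid((447.2,312.5),48)"
```

```text
t 24.88 tcp [449.8 316.1  73.4] tilt fix deg [-0.53  0.44] yaw -2.726 F [-0.7 -0.1  0.5] w 0.999 q [ 0.97  0.33 -0.49  0.   -0.74 -2.13]
lid [ 237  214   80   73 4617] [446.  312.6  48. ] grey 164
```

Request:
carry_out(targets="-0.5 0.4 0 -3 -3 0 1;0 0 0 0 0 0 1;0 0 0 0 0 0 1;0 0 0 0 0 -10 1;0 0 0 0 0 -11 1;0 0 0 0 0 0 1;0 0 0 0 0 0 1;0 0 0 0 0 0 1")

```text
clock: 25.6
tool_pos: [448.0, 314.7, 55.3]
tcp_rot: [3.139, 0.006, -2.725]
wrist_force: [-0.1, -0.6, 0.5]
gripper_width: 0.998
```

Request:
carry_out(targets="-0.2 0.2 0 -1.5 -1.8 0 1;0 0 0 0 0 0 1;0 0 0 0 0 -4 1;0 0 0 0 0 -3 1;0 0 0 0 0 0 1;0 0 0 0 0 0 1;0 0 0 0 0 0 1;0 0 0 0 0 0 1")

```text
clock: 26.27
tool_pos: [446.7, 313.3, 48.6]
tcp_rot: [3.14, 0.002, -2.725]
wrist_force: [-0.0, -1.2, 0.4]
gripper_width: 0.991
```

Request:
carry_out(targets="0 0 0 0 0 0 -1;0 0 0 0 0 0 -1;0 0 0 0 0 0 -1;0 0 0 0 0 0 -1;0 0 0 0 0 0 -1;0 0 0 0 0 0 -1;0 0 0 0 0 0 -1;0 0 0 0 0 0 -1", force=40)

```text
clock: 26.93
tool_pos: [446.8, 313.4, 49.1]
tcp_rot: [3.14, 0.003, -2.725]
wrist_force: [-0.6, -0.2, 2.0]
gripper_width: 0.576
```

Request:
carry_out(targets="0 0 0 0 0 0 -1;0 0 0 0 0 3 -1;0 0 0 0 0 10 -1;0 0 0 0 0 30 -1;0 0 0 0 0 30 -1;0 0 0 0 0 20 -1;0 0 0 0 0 0 -1;0 0 0 0 0 0 -1")

```text
clock: 27.6
tool_pos: [445.9, 311.9, 148.5]
tcp_rot: [3.141, 0.001, -2.725]
wrist_force: [-0.3, 0.1, -0.3]
gripper_width: 0.573
```

```bash
python3 -c "
from h import *
tilt(); p=manip.sense()['tool_pos']; lid(p[:2],p[2]-0.6); lid((446.5,315.5),28)"
```

```text
t 27.6 tcp [445.9 311.9 148.5] tilt fix deg [-0.04  0.04] yaw -2.725 F [-0.3  0.1 -0.3] w 0.573 q [ 0.97  0.23 -0.41  0.   -0.92 -2.13]
lid [ 235  242   93   82 5956] [444.4 311.8 147.9] grey 166
lid [ 251  173   67   51 2531] [440.5 313.1  28. ] grey 168
```

Request:
carry_out(targets="0 0 0 12 -11 0 -1;0 0 0 25 -23 0 -1;0 0 0 25 -23 0 -1;0 0 0 25 -23 0 -1;0 0 0 25 -23 0 -1;0 0 0 25 -22 0 -1;0 0 0 15 -12 0 -1;0 0 0 6 -5 0 -1")

```text
clock: 28.37
tool_pos: [604.5, 162.2, 139.1]
tcp_rot: [-3.139, -0.014, -2.719]
wrist_force: [0.3, 1.2, -0.3]
gripper_width: 0.571
```

Request:
carry_out(targets="0 0 0 0 0 0 -1;0 0 0 0 0 0 -1;0 0 0 0 0 -20 -1;0 0 0 0 0 -20 -1;0 0 0 0 0 0 -1;0 0 0 0 0 0 -1;0 0 0 0 0 0 -1;0 0 0 0 0 0 -1")

```text
clock: 29.03
tool_pos: [600.9, 163.4, 95.3]
tcp_rot: [-3.139, -0.021, -2.718]
wrist_force: [-1.2, 0.7, 0.1]
gripper_width: 0.579
```

```bash
python3 -c "
from h import *
tilt()"
```

```text
t 29.03 tcp [600.9 163.4  95.3] tilt fix deg [ 0.63 -1.01] yaw -2.718 F [-1.2  0.7  0.1] w 0.579 q [ 0.58  0.42 -0.28 -0.   -0.9  -1.73]
```

Request:
carry_out(targets="0.6 -1 0 13 -4 0 -1;0 0 0 0 0 0 -1;0 0 0 0 0 0 -1;0 0 0 0 0 -15 -1;0 0 0 0 0 -15 -1;0 0 0 0 0 0 -1;0 0 0 0 0 0 -1;0 0 0 0 0 0 -1")

```text
clock: 29.7
tool_pos: [617.8, 161.3, 71.8]
tcp_rot: [3.141, 0.012, -2.717]
wrist_force: [-0.9, -0.4, -1.2]
gripper_width: 0.58
```

```bash
python3 -c "
from h import *
tilt()"
```

```text
t 29.7 tcp [617.8 161.3  71.8] tilt fix deg [-0.28  0.6 ] yaw -2.717 F [-0.9 -0.4 -1.2] w 0.58 q [ 0.56  0.45 -0.29  0.   -0.82 -1.71]
```

Request:
carry_out(targets="-0.3 0.6 0 -2.5 -2 0 -1;0 0 0 0 0 0 -1;0 0 0 0 0 0 -1;0 0 0 0 0 -16 -1;0 0 0 0 0 -16 -1;0 0 0 0 0 0 -1;0 0 0 0 0 0 -1;0 0 0 0 0 0 -1")

```text
clock: 30.37
tool_pos: [617.9, 160.5, 45.0]
tcp_rot: [-3.141, 0.006, -2.716]
wrist_force: [-0.2, 0.9, -0.4]
gripper_width: 0.58
```

```bash
python3 - <<'E'
from h import *
tilt()
w=manip.snapshot("wrist"); g=cv2.cvtColor(w["frame"],cv2.COLOR_BGR2GRAY)
# rim check: brightness along radial lines (world) ahead of the tool, at rim height 11
for a in np.radians([-2.717*57.3-25,-2.717*57.3,-2.717*57.3+25]):
    rs=np.arange(30,44,.5); v=[g[tuple(np.round(proj(w,[614.5+r*np.cos(a),159+r*np.sin(a),11])).astype(int)[::-1])] for r in rs]
    print([int(i) for i in v])
E
```

```text
t 30.37 tcp [617.9 160.5  45. ] tilt fix deg [-0.14  0.34] yaw -2.716 F [-0.2  0.9 -0.4] w 0.58 q [ 0.56  0.49 -0.31  0.   -0.77 -1.71]
[38, 39, 41, 41, 41, 37, 44, 106, 144, 153, 151, 152, 153, 147, 120, 84, 54, 56, 53, 57, 55, 54, 57, 58, 54, 54, 57, 55]
[37, 40, 46, 41, 43, 44, 68, 115, 143, 151, 148, 149, 148, 134, 96, 62, 54, 54, 56, 54, 56, 56, 53, 53, 56, 55, 52, 54]
[41, 44, 43, 42, 48, 48, 77, 138, 150, 149, 149, 150, 140, 125, 88, 60, 56, 56, 56, 54, 54, 53, 55, 54, 56, 53, 55, 52]
```

Request:
carry_out(targets="0 0.3 0 -2 -1.2 0 -1;0 0 0 0 0 0 -1;0 0 0 0 0 -6 -1;0 0 0 0 0 -5 -1;0 0 0 0 0 0 -1;0 0 0 0 0 0 -1;0 0 0 0 0 0 -1;0 0 0 0 0 0 -1")

```text
clock: 31.08
tool_pos: [617.2, 159.8, 35.9]
tcp_rot: [3.139, 0.005, -2.715]
wrist_force: [0.8, -1.0, -0.6]
gripper_width: 0.577
```

Request:
carry_out(targets="0 0.2 0 -1.2 -0.5 -3 -1;0 0 0 0 0 0 -1;0 0 0 0 0 -3 -1;0 0 0 0 0 0 -1;0 0 0 0 0 0 -1;0 0 0 0 0 0 -1;0 0 0 0 0 0 -1;0 0 0 0 0 0 -1")

```text
clock: 31.75
tool_pos: [616.0, 159.4, 29.3]
tcp_rot: [3.138, 0.002, -2.715]
wrist_force: [0.5, -0.2, -0.7]
gripper_width: 0.575
```

Request:
carry_out(targets="0 0 0 0 0 -0.6 -1;0 0 0 0 0 0 -1;0 0 0 0 0 0 -1;0 0 0 0 0 0 0.4;0 0 0 0 0 0 0.7;0 0 0 0 0 0 0.9;0 0 0 0 0 0 1;0 0 0 0 0 0 1")

```text
clock: 32.42
tool_pos: [616.4, 159.6, 29.5]
tcp_rot: [3.138, 0.003, -2.715]
wrist_force: [0.0, 0.2, 0.4]
gripper_width: 1.002
```

Request:
carry_out(targets="0 0 0 0 0 0 1;0 0 0 0 0 10 1;0 0 0 0 0 30 1;0 0 0 0 0 40 1;0 0 0 0 0 40 1;0 0 0 0 0 0 1;0 0 0 0 0 0 1;0 0 0 0 0 0 1")

```text
clock: 33.08
tool_pos: [615.2, 158.4, 158.1]
tcp_rot: [3.139, 0.003, -2.715]
wrist_force: [0.0, 0.8, 0.1]
gripper_width: 0.999
```

```bash
python3 -c "
from h import *
tilt(); lid((615,159),28)"
```

```text
t 33.08 tcp [615.2 158.4 158.1] tilt fix deg [-0.2   0.07] yaw -2.715 F [0.  0.8 0.1] w 0.999 q [ 0.56  0.36 -0.2  -0.   -1.01 -1.7 ]
lid [ 257  178   50   48 1860] [615.3 160.   28. ] grey 158
```

Request:
carry_out(targets="0 0 0 -12 11 0 1;0 0 0 -25 23 0 1;0 0 0 -25 23 0 1;0 0 0 -25 23 0 1;0 0 0 -25 23 0 1;0 0 0 -25 23 0 1;0 0 0 -14 14 0 1;0 0 0 -6 6 0 1")

```text
clock: 33.8
tool_pos: [449.1, 303.3, 148.4]
tcp_rot: [-3.139, -0.012, -2.722]
wrist_force: [0.3, -0.8, -0.0]
gripper_width: 1.001
```

Request:
carry_out(targets="0 0 0 0 0 0 1;0 0 0 0 0 0 1;0 0 0 0 0 -20 1;0 0 0 0 0 -20 1;0 0 0 0 0 0 1;0 0 0 0 0 0 1;0 0 0 0 0 0 1;0 0 0 0 0 0 1")

```text
clock: 34.47
tool_pos: [450.9, 300.7, 105.9]
tcp_rot: [-3.136, -0.016, -2.723]
wrist_force: [-0.3, -0.4, 0.8]
gripper_width: 1.002
```

```bash
python3 -c "
from h import *
tilt(); lid((446.5,315.5),28)"
```

```text
t 34.47 tcp [450.9 300.7 105.9] tilt fix deg [ 0.67 -0.72] yaw -2.723 F [-0.3 -0.4  0.8] w 1.002 q [ 0.95  0.29 -0.45 -0.   -0.85 -2.1 ]
lid [ 265  189   79   75 4607] [445.3 314.9  28. ] grey 161
```

Request:
carry_out(targets="0.7 -0.7 0 -5 13 0 1;0 0 0 0 0 0 1;0 0 0 0 0 0 1;0 0 0 0 0 -20 1;0 0 0 0 0 -20 1;0 0 0 0 0 0 1;0 0 0 0 0 0 1;0 0 0 0 0 0 1")

```text
clock: 35.18
tool_pos: [449.3, 315.3, 71.6]
tcp_rot: [3.137, 0.009, -2.722]
wrist_force: [-0.4, 0.3, 0.8]
gripper_width: 0.999
```

```bash
python3 -c "
from h import *
tilt(); lid((445.8,315.2),28)"
```

```text
t 35.18 tcp [449.3 315.3  71.6] tilt fix deg [-0.44  0.34] yaw -2.722 F [-0.4  0.3  0.8] w 0.999 q [ 0.97  0.33 -0.49  0.   -0.74 -2.12]
lid [ 235  194   94   87 6386] [445.  314.8  28. ] grey 166
```

Request:
carry_out(targets="-0.4 0.3 0 -3.2 0 0 1;0 0 0 0 0 0 1;0 0 0 0 0 0 1;0 0 0 0 0 -16 1;0 0 0 0 0 -17 1;0 0 0 0 0 0 1;0 0 0 0 0 0 1;0 0 0 0 0 0 1")

```text
clock: 35.9
tool_pos: [448.2, 318.3, 44.1]
tcp_rot: [3.138, 0.009, -2.721]
wrist_force: [0.3, 0.1, -0.3]
gripper_width: 0.998
```

Request:
carry_out(targets="-0.3 0.4 0 -2.6 -3.2 0 1;0 0 0 0 0 0 1;0 0 0 0 0 0 1;0 0 0 0 0 -6 1;0 0 0 0 0 -6 1;0 0 0 0 0 0 1;0 0 0 0 0 0 1;0 0 0 0 0 0 1")

```text
clock: 36.57
tool_pos: [446.3, 316.0, 34.0]
tcp_rot: [3.138, 0.003, -2.721]
wrist_force: [0.4, -0.7, 0.3]
gripper_width: 0.998
```

Request:
carry_out(targets="-0.2 0.2 0 -0.7 -0.9 -4 1;0 0 0 0 0 0 1;0 0 0 0 0 -3.5 1;0 0 0 0 0 0 1;0 0 0 0 0 0 1;0 0 0 0 0 0 1;0 0 0 0 0 0 1;0 0 0 0 0 0 1")

```text
clock: 37.23
tool_pos: [445.5, 315.0, 25.4]
tcp_rot: [3.14, -0.002, -2.721]
wrist_force: [-0.7, -0.6, -0.2]
gripper_width: 1.0
```

Request:
carry_out(targets="0 0 0 0 0 0 -1;0 0 0 0 0 0 -1;0 0 0 0 0 0 -1;0 0 0 0 0 0 -1;0 0 0 0 0 0 -1;0 0 0 0 0 0 -1;0 0 0 0 0 0 -1;0 0 0 0 0 0 -1", force=45)

```text
clock: 37.9
tool_pos: [445.6, 315.1, 26.1]
tcp_rot: [3.14, -0.002, -2.72]
wrist_force: [0.1, 0.8, 1.1]
gripper_width: 0.716
```

Request:
carry_out(targets="0 0 0 0 0 0 -1;0 0 0 0 0 3 -1;0 0 0 0 0 10 -1;0 0 0 0 0 30 -1;0 0 0 0 0 40 -1;0 0 0 0 0 40 -1;0 0 0 0 0 0 -1;0 0 0 0 0 0 -1")

```text
clock: 38.57
tool_pos: [444.2, 312.7, 156.5]
tcp_rot: [-3.141, -0.005, -2.721]
wrist_force: [-1.2, -0.5, -1.2]
gripper_width: 0.713
```

```bash
python3 -c "
from h import *
tilt(); p=manip.sense()['tool_pos']; lid(p[:2],p[2]+2.4)"
```

```text
t 38.57 tcp [444.2 312.7 156.5] tilt fix deg [ 0.16 -0.25] yaw -2.721 F [-1.2 -0.5 -1.2] w 0.713 q [ 0.97  0.23 -0.4  -0.   -0.95 -2.12]
lid [  220   233   123   108 10369] [442.8 312.8 158.9] grey 167
```

Request:
carry_out(targets="0 0 0 1 -20 2 -1;0 0 0 2 -40 2 -1;0 0 0 2 -40 2 -1;0 0 0 2 -40 2 -1;0 0 0 2 -40 2 -1;0 0 0 2 -40 2 -1;0 0 0 2 -40 2 -1;0 0 0 2 -40 2 -1")

```text
clock: 39.28
tool_pos: [454.5, 6.5, 168.3]
tcp_rot: [-3.14, -0.011, -2.709]
wrist_force: [1.6, -0.2, -1.8]
gripper_width: 0.716
```

Request:
carry_out(targets="0 0 0 2 -40 0 -1;0 0 0 2 -40 0 -1;0 0 0 2 -40 0 -1;0 0 0 2 -40 0 -1;0 0 0 2 -40 0 -1;0 0 0 2 -30 0 -1;0 0 0 0 -15 0 -1;0 0 0 0 0 0 -1")

```text
clock: 39.95
tool_pos: [456.0, -255.8, 162.0]
tcp_rot: [3.138, -0.022, -2.714]
wrist_force: [0.2, 0.2, -1.0]
gripper_width: 0.716
```

Request:
carry_out(targets="0 0 0 0 0 0 -1;0 0 0 0 0 -20 -1;0 0 0 0 0 -20 -1;0 0 0 0 0 0 -1;0 0 0 0 0 0 -1;0 0 0 0 0 0 -1;0 0 0 0 0 0 -1;0 0 0 0 0 0 -1")

```text
clock: 40.62
tool_pos: [453.1, -254.3, 120.1]
tcp_rot: [3.135, -0.026, -2.714]
wrist_force: [-0.1, 0.1, -0.3]
gripper_width: 0.715
```

```bash
python3 -c "
from h import *
tilt()"
```

```text
t 40.62 tcp [ 453.1 -254.3  120.1] tilt fix deg [ 0.29 -1.52] yaw -2.714 F [-0.1  0.1 -0.3] w 0.715 q [-0.13  0.24 -0.49  0.01 -0.87 -1.02]
```

Request:
carry_out(targets="0.3 -1.5 0 5 -17 0 -1;0 0 0 5 -17 0 -1;0 0 0 0 0 0 -1;0 0 0 0 0 -15 -1;0 0 0 0 0 -15 -1;0 0 0 0 0 0 -1;0 0 0 0 0 0 -1;0 0 0 0 0 0 -1")

```text
clock: 41.28
tool_pos: [467.8, -288.7, 97.0]
tcp_rot: [-3.134, 0.01, -2.71]
wrist_force: [-0.0, -0.3, -0.5]
gripper_width: 0.719
```

```bash
cat >> h.py <<'E'
def rim(c,r0,yaw):
    w=manip.snapshot("wrist"); g=cv2.cvtColor(w["frame"],cv2.COLOR_BGR2GRAY)
    for d in(-.5,0,.5):
        a=yaw+d; rs=np.arange(r0-8,r0+12,.5); v=np.array([g[tuple(np.round(proj(w,[c[0]+r*np.cos(a),c[1]+r*np.sin(a),11])).astype(int)[::-1])] for r in rs])
        print(d,"rim from/to",rs[v>100][[0,-1]] if (v>100).any() else v)
E
python3 -c "
from h import *
tilt(); rim((463,-290),40,-2.714)"
```

```text
t 41.28 tcp [ 467.8 -288.7   97. ] tilt fix deg [0.17 0.69] yaw -2.71 F [-0.  -0.3 -0.5] w 0.719 q [-0.2   0.3  -0.47  0.   -0.79 -0.94]
-0.5 rim from/to [41.  51.5]
0 rim from/to [41.  43.5]
0.5 rim from/to [40.5 44. ]
```

Request:
carry_out(targets="0.2 0.7 0 -3.2 -1.3 0 -1;0 0 0 0 0 0 -1;0 0 0 0 0 0 -1;0 0 0 0 0 -15 -1;0 0 0 0 0 -20 -1;0 0 0 0 0 -15 -1;0 0 0 0 0 0 -1;0 0 0 0 0 0 -1")

```text
clock: 42.0
tool_pos: [467.8, -290.8, 51.2]
tcp_rot: [-3.136, 0.006, -2.709]
wrist_force: [-0.0, 0.1, -0.4]
gripper_width: 0.717
```

```bash
python3 -c "
from h import *
tilt(); rim((463,-290),40,-2.714)"
```

```text
t 42.0 tcp [ 467.8 -290.8   51.2] tilt fix deg [0.12 0.45] yaw -2.709 F [-0.   0.1 -0.4] w 0.717 q [-0.2   0.36 -0.5   0.   -0.69 -0.94]
-0.5 rim from/to [41.  51.5]
0 rim from/to [41. 44.]
0.5 rim from/to [40.5 43.5]
```

Request:
carry_out(targets="0.1 0.5 0 -3.6 0.6 0 -1;0 0 0 0 0 0 -1;0 0 0 0 0 0 -1;0 0 0 0 0 -8 -1;0 0 0 0 0 -8 -1;0 0 0 0 0 0 -1;0 0 0 0 0 0 -1;0 0 0 0 0 0 -1")

```text
clock: 42.72
tool_pos: [465.7, -290.7, 37.3]
tcp_rot: [-3.139, 0.003, -2.709]
wrist_force: [-0.2, -0.2, -1.5]
gripper_width: 0.72
```

```bash
python3 - <<'E'
from h import *
tilt()
w=manip.snapshot("wrist"); s=manip.snapshot("scene"); p=manip.sense()["tool_pos"]
def im(s,x0,y0,x1,y1,k):
    a=cv2.resize(s["frame"][y0:y1,x0:x1],None,fx=k,fy=k,interpolation=cv2.INTER_CUBIC)
    circ(s,a,p,p[2]+2.2,32,(0,0,255),(x0,y0),k)
    circ(s,a,(463,-290),11,44,(0,255,0),(x0,y0),k)
    return a
a=im(w,170,150,390,370,2); b=im(s,205,120,305,220,3.5)
b=cv2.copyMakeBorder(b,0,a.shape[0]-b.shape[0],0,0,cv2.BORDER_CONSTANT)
cv2.imwrite("pics/w10.png",np.hstack([a,b])[:,:800])
E
```

```text
t 42.72 tcp [ 465.7 -290.7   37.3] tilt fix deg [0.08 0.2 ] yaw -2.709 F [-0.2 -0.2 -1.5] w 0.72 q [-0.2   0.38 -0.52  0.   -0.67 -0.94]
```

View pics/w10.png

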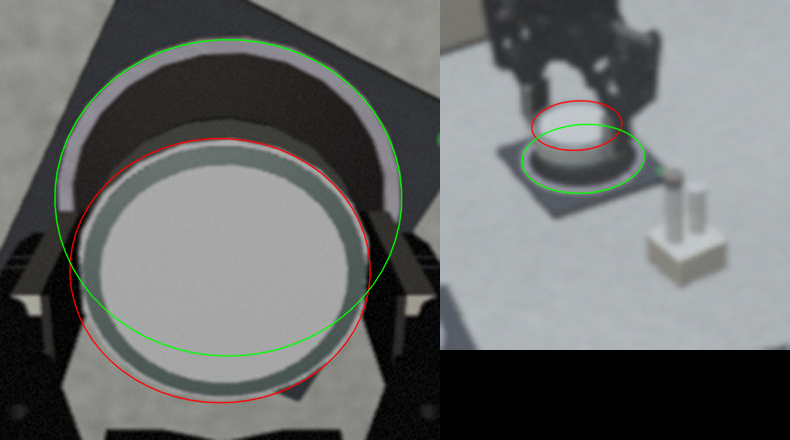

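Request:
carry_out(targets="0 0.2 0 -1.5 0.5 -3 -1;0 0 0 0 0 0 -1;0 0 0 0 0 -4 -1;0 0 0 0 0 0 -1;0 0 0 0 0 -3 -1;0 0 0 0 0 0 -1;0 0 0 0 0 0 -1;0 0 0 0 0 0 -1")

```text
clock: 43.48
tool_pos: [464.4, -290.2, 26.6]
tcp_rot: [-3.14, -0.0, -2.708]
wrist_force: [-1.1, 0.6, -1.1]
gripper_width: 0.714
```

Request:
carry_out(targets="0 0 0 0 0 -0.7 -1;0 0 0 0 0 0 -1;0 0 0 0 0 0 -1;0 0 0 0 0 0 0.7;0 0 0 0 0 0 0.8;0 0 0 0 0 0 0.9;0 0 0 0 0 0 1;0 0 0 0 0 0 1")

```text
clock: 44.15
tool_pos: [465.1, -290.4, 26.6]
tcp_rot: [-3.139, 0.001, -2.708]
wrist_force: [-0.4, -0.5, 0.0]
gripper_width: 0.996
```

Request:
carry_out(targets="0 0 0 0 0 0 1;0 0 0 0 0 0 1;0 0 0 0 0 10 1;0 0 0 0 0 30 1;0 0 0 0 0 40 1;0 0 0 0 0 40 1;0 0 0 0 0 20 1;0 0 0 0 0 0 1")

```text
clock: 44.82
tool_pos: [461.7, -290.0, 174.1]
tcp_rot: [3.141, -0.005, -2.708]
wrist_force: [0.7, -0.4, -0.2]
gripper_width: 1.0
```

```bash
python3 - <<'E'
from h import *
tilt(); lid((463,-290),28)
s=manip.snapshot("scene"); x0,y0,k=150,130,3
a=cv2.resize(s["frame"][130:330,150:400],None,fx=k,fy=k,interpolation=cv2.INTER_CUBIC)
for c,z,r in(((463,-290),28,32),((663.5,-175),28,20),((615,159.5),28,26),((453.9,9),62,16.5),((647,5.5),85,8)): circ(s,a,c,z,r,(0,0,255),(x0,y0),k)
cv2.imwrite("pics/final.png",a)
E
```

```text
t 44.82 tcp [ 461.7 -290.   174.1] tilt fix deg [ 0.11 -0.25] yaw -2.708 F [ 0.7 -0.4 -0.2] w 1.0 q [-0.2   0.21 -0.38  0.   -0.99 -0.94]
lid [ 250  171   60   58 2777] [ 464.4 -289.6   28. ] grey 152
```

View pics/final.png

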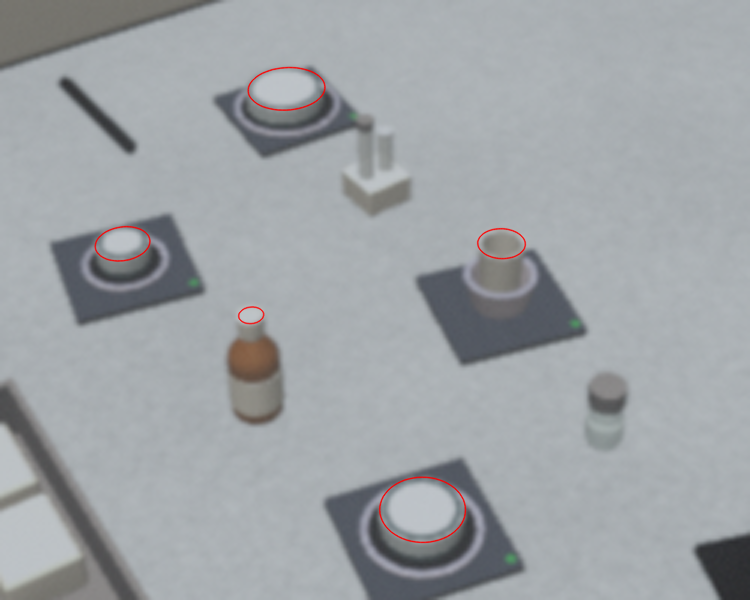

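All four pieces sit upright within their rims or well (large about (285,88), small (123,245), medium (422,508), cup (501,243)), and the bottle is unmoved. I'm handing the job in.

```bash
python3 -c "
from bench import manip
print(manip.finish_job())"
```

```text
the job is handed in; nothing more can be done
None
```

I took the stack apart from the top down and handed the job in after about 45 s of the 104 s allowed. The cup went into the well first, then the small, medium and large dishes into their rests. The system gave no verdict.

- **Dishes:** after release, the lid centres measured by the wrist camera were about 0.5 mm (small), 0.7 mm (medium) and 1.5 mm (large) from the measured rest centres. The limit is 10 mm.
- **Cup:** it stands upright in the well about 1–2 mm from the middle, judged from the wrist and scene pictures with an overlay. I did not measure its seated height directly; it follows from the height at which I let go, within about 1 mm.
- **Bottle:** in the final scene picture it stands where it was at the start.
- **Forces and gripper:** wrist force readings at the ends of the moves were at most about 2 N, mostly noise. At the end the gripper was open, about 150 mm clear of everything.

**Disagreements:** the cameras differed by 2–4 mm on the rest and well positions, within what the play allowed. The gripper opening read 1–8 mm less than the true width of each piece, growing with size (the large dish read about 61 mm, the cup about 32 mm). No check failed.

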